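# Sort the phone repair bench and block the packed phone

## Robot

A 7-joint arm with a two-finger parallel gripper is mounted at the origin on the work surface. World frame = base frame: x ahead of the robot, y to its left, z up, the work surface at z = 0. Lengths are in m, angles in rad, forces in N, time in s.
With the tool pointing down it reaches from about 0.4 to 0.85 m from the base axis. Payload 4.4 kg.
Tool frame: the origin (TCP) lies midway between the tips of the shut fingers; the grasp point (between the pads) lies 19 mm behind it (bot.grip_point_offset is the distance from the TCP to the grasp point, in m); z points along the fingers, y is the line along which they close (so a half turn about z gives the same grasp; the last joint's range is limited). The gripper opens to 94 mm and grips with 3 to 60 N. Pads are 16 mm wide; open, the fingers measure 119 mm over their backs; the gripper's body (75 mm by 177 mm) begins 78 mm behind the grasp point.
Start: joints at [1.055, 0.628, 0.038, 1.517, -0.027, 0.996, -0.02], TCP at [0.283, -0.585, 0.205] pointing down, gripper open.
Joint ranges: [-3.06, 3.06], [-0.37, 2.12], [-1.25, 1.32], [0.18, 2.47], [-1.1, 4.24], [0.23, 1.98], [-2.94, 2.94]. Speed limits (rad/s): [2.57, 2.57, 3.14, 3.14, 3.14, 3.14, 3.14].

## Interface

Orientations are given as a rotation vector (axis times angle).
In Python, from cell import bot, vision gives the robot as it stands.
- The arm moves only by the tool apply_moves, never from a script. Its argument "motion" is a list of rows, each an object with "translation": the shift along the tool's x, y, z in cm, a list of three; "twist": the turn, a rotation vector about the tool's x, y, z in rad, a list of three; "jaw": the finger opening in cm, from 0 to 9.4. A call has 1 to 10 rows; each row shifts and turns the commanded pose from where the row before left it, along the tool's axes as they then stand; what a row does not reach is not made up. A row lasts 1/10 s, in which the tool goes at most 50 mm and 8.59 degrees, less where a joint would pass 70% of its speed; a pose out of reach is approached as far as the arm can. A call is refused whole if a number of a shift passes 5 or a number of a turn 0.15, either way. A call with a gripper value outside its range is refused whole. The fingers move at their own pace and stop on an object; "grip_force" is the grip in N (left out, the last holds). Time passes only in rows, so rows that do not move let the fingers close. It gives the time, the measured TCP pose, the force, the opening and the grip force at its end, in the units of the state.
- bot.sense(): the state, without advancing time (a new reading comes with each control period).
- vision.read_camera(name): name is "side" or "top" or "wrist"; returns a dict with "img" (384x512x3 uint8, blue, green, red), "z_map" (384x512 float32, m along the optical axis (not along the pixel's ray), 0 where there is no reading), "fx", "fy", "cx", "cy" (pixels), "world_to_cam" (4x4, takes a point from world to camera coordinates). Camera axes: x right, y down, z forward; pixel columns grow to the right and rows downward; lengths in m; the calibration is good to about 2 mm. A picture is of the moment at which its call begins.
- bot.finish_job(): hands the job in; it is judged then, once.
Trained networks look in a picture, given as the dict that the camera call returned (one of the last four; its "shot" number tells which), for a name from the list of things; names that differ only in an ending like _2 or _b are one class to them, and where a whole thing is asked for, a point or a joint stands for the part that bears it (a point fixed in the world has none). Each returns a list of dicts, best first, with "conf" (0 to 1); they miss things now and then, are a little off and sometimes report something else, mostly with a low value. They report only what shows in the picture. A call takes as long as a camera call.
- vision.recognise(target, picture): "extent" ([left, top, right, bottom] in pixels, round what is visible of it).
- vision.tip_of(target, picture): "at" ([column, row] in pixels: a listed point, or the origin of a listed thing).
The state is a dict: "t": time; "qpos": joint angles; "qvel": joint speeds; "effort": joint torques, N m; "tcp_pos": TCP position; "eef_rot": TCP orientation; "ft_force": force on the tool from outside, world axes, zero at the start; "torque": the same for the moment, N m; "grip_width": finger opening in m; "gripper_force": force on a finger pad.
Only numpy, scipy, OpenCV 4.12 (cv2) and the standard library are available. Lean on these libraries where they do the work, as an engineer would, in place of code of your own. Each camera call takes 0.05 s, during which the arm holds its last target. There are 200 camera calls.

## Task

The repair is finished, so clear the mat: lay the two batteries flat in the red tray, one in each bay, the camera module lenses up in the grey tray, and the orange screwdriver flat in the blue tray. Stand the loose pink foam brick upright in the empty slot beside the phone in the cardboard box, all the way down on the floor of the box, without shifting the phone. Leave everything released and at rest.

Things in the scene. Friction and masses are not known exactly. Their poses are not given: they have to be found in the camera images.
- battery_yellow: loose handset battery: flat silver-grey block, 40 (its x) x 62 (its y) x 9 (z) mm, about 45 g, with a yellow label on top and three small brass contacts near its -y end. Origin: centre of its underside; z up.
- battery_green: loose handset battery, same size, shape and mass as the other, but with a green label. Origin: centre of its underside; z up.
- camera: loose camera module: steel-coloured block 32 (x) x 36 (y) x 14 (z) mm, about 30 g, with a pale gold face and three dark round lenses on top (to 16.4 mm). Origin: centre of its underside; z up, out of the lenses.
- driver: loose precision screwdriver lying flat: orange six-sided handle, 72 mm long and 14 mm across flats (also its height), along its y axis; steel shaft, 5 mm thick and 38 mm long, on the +y end, black cap 5 mm on the -y end; about 40 g. Origin: under the middle of the handle, on the surface it lies on as built (handle axis 7 mm above it).
- foam_brick: loose pink rigid foam brick standing on its long narrow face: 34 (x) x 90 (y) x 50 (z, height) mm, about 30 g. Origin: centre of its underside; z up.
- battery_tray: fixed red open tray, 108 (x) x 168 (y) x 14 (z) mm outside, walls and floor 4 mm thick, with one 4 mm dividing wall, as high as the rim, across its middle (at y = 0): two bays, each 100 (x) x 78 (y) mm inside, centred at y = +41 and -41 mm. Origin: centre of its underside; the inner floor is 4 mm above it.
- parts_tray: fixed grey open tray, 104 (x) x 134 (y) x 16 (z) mm outside, walls and floor 4 mm thick, empty. Origin: centre of its underside; inner floor 4 mm above it.
- driver_tray: fixed blue open tray, 94 (x) x 164 (y) x 16 (z) mm outside, walls and floor 4 mm thick, empty. Origin: centre of its underside; inner floor 4 mm above it.
- carton: fixed cardboard box base, 128 (x) x 164 (y) x 28 (z) mm outside, walls and floor 4 mm. On its +x side a pink pad (top at 14 mm) carries the phone. Along the -x wall is the slot for the brick: 46 (x) x 106 (y) mm, centred at x = -37, y = 0, floor 4 mm above the origin, closed at both y ends by fixed pink foam (top at 26 mm). Seated brick's top: 54 mm. Origin: centre of the underside.
- phone: the repaired phone, black slab with a dark blue screen, 72 (x) x 148 (y) x 9 (z) mm, 190 g, lying loose on the pad in the carton, its top 23 mm above the carton's origin. Origin: centre of its underside. Not to be moved.

How it is judged:
By the outcome, as a careful person would: the job done as asked, in the order asked, and still so for the second after the job is handed in, with the robot touching nothing.
It also fails if it takes over 104 s, if anything falls off the work surface, if the arm or the gripper's body presses on something with over 40 N, if the wrist force passes 120 N, or if a joint passes its speed limit or range.

## Working session

There is one attempt and no reset: what is moved stays moved. The work goes in short steps, Python scripts to look and compute and a tool call to move; the robot and the scene stay as the last step left them, time stands still between calls to the robot, and variables do not carry over. Pictures are saved under pics/ and viewed, at most 14 in all, crops included, and the job is handed in when it is done.

Besides the shell and the picture viewer there is one more tool, called after "Request:" by a JSON object that holds its "api" and its "payload", one argument or row to a line. apply_moves: Moves the arm, as the interface text tells. Its arguments: {"type":"object","properties":{"motion":{"type":"array","items":{"type":"object","properties":{"translation":{"type":"array","items":{"type":"number"}},"twist":{"type":"array","items":{"type":"number"}},"jaw":{"type":"number"}}}},"grip_force":{"type":"number"}},"required":["motion"]}

```bash
ls; mkdir -p pics; python3 - <<'E'
from cell import bot, vision
import cv2, numpy as np
s=bot.sense(); print(s['t'],s['tcp_pos'],s['eef_rot'],s['grip_width'],bot.grip_point_offset)
for n in ('top','side'):
    p=vision.read_camera(n); cv2.imwrite(f'pics/{n}0.png',p['img']); np.savez(f'pics/{n}0.npz',**{k:v for k,v in p.items()})
    print(n,p['fx'],p['cx'],p['cy'],np.round(p['world_to_cam'],3).tolist())
    for t in ['battery_yellow','battery_green','camera','driver','foam_brick','battery_tray','parts_tray','driver_tray','carton','phone']:
        print(t,[(np.round(d['extent']).tolist(),round(d['conf'],2)) for d in vision.recognise(t,p)[:2]])
E
```

```text
pics
0.0 [ 0.28233064 -0.58473862  0.2045719 ] [-3.06068492e+00 -7.00231612e-01  7.57001392e-04] 0.09371893652949084 0.0188
top 462.3237837728972 250.14957107292162 193.6910137242334 [[-0.025, -1.0, -0.004, 0.034], [-0.992, 0.025, -0.125, 0.545], [0.125, 0.001, -0.992, 1.046], [0.0, 0.0, 0.0, 1.0]]
battery_yellow [([245.0, 180.0, 277.0, 202.0], 0.98)]
battery_green [([293.0, 138.0, 322.0, 156.0], 0.96)]
camera [([199.0, 148.0, 214.0, 163.0], 0.76), ([294.0, 134.0, 324.0, 158.0], 0.71)]
driver [([178.0, 222.0, 229.0, 237.0], 0.55)]
foam_brick [([292.0, 209.0, 333.0, 236.0], 0.75)]
battery_tray [([339.0, 144.0, 415.0, 196.0], 0.64)]
parts_tray [([93.0, 219.0, 158.0, 267.0], 0.65), ([336.0, 145.0, 415.0, 200.0], 0.6)]
driver_tray [([353.0, 211.0, 426.0, 261.0], 0.69)]
carton [([84.0, 145.0, 158.0, 202.0], 0.81)]
phone [([195.0, 149.0, 219.0, 162.0], 0.72), ([90.0, 148.0, 154.0, 178.0], 0.59)]
side 361.7775304882024 252.4108639219246 198.63838906620597 [[0.954, -0.299, -0.014, -0.535], [-0.214, -0.648, -0.731, 0.165], [0.209, 0.701, -0.682, 0.683], [0.0, 0.0, 0.0, 1.0]]
battery_yellow [([242.0, 209.0, 266.0, 228.0], 0.96)]
battery_green [([302.0, 232.0, 333.0, 264.0], 0.89)]
camera [([263.0, 171.0, 277.0, 183.0], 0.52)]
driver [([197.0, 175.0, 203.0, 201.0], 0.53)]
foam_brick [([208.0, 239.0, 248.0, 294.0], 0.72)]
battery_tray [([275.0, 283.0, 384.0, 384.0], 0.8)]
parts_tray [([152.0, 130.0, 204.0, 166.0], 0.59), ([302.0, 234.0, 333.0, 260.0], 0.57)]
driver_tray [([192.0, 312.0, 280.0, 384.0], 0.81)]
carton [([207.0, 110.0, 265.0, 156.0], 0.55)]
phone [([223.0, 119.0, 261.0, 144.0], 0.94)]
```

```bash
python3 - <<'E'
import cv2
i=cv2.imread('pics/top0.png')[120:280,70:440]
cv2.imwrite('pics/c0.png',cv2.resize(i,None,fx=2.16,fy=2.16,interpolation=cv2.INTER_CUBIC))
E
```

```text
(no output)
```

View pics/c0.png

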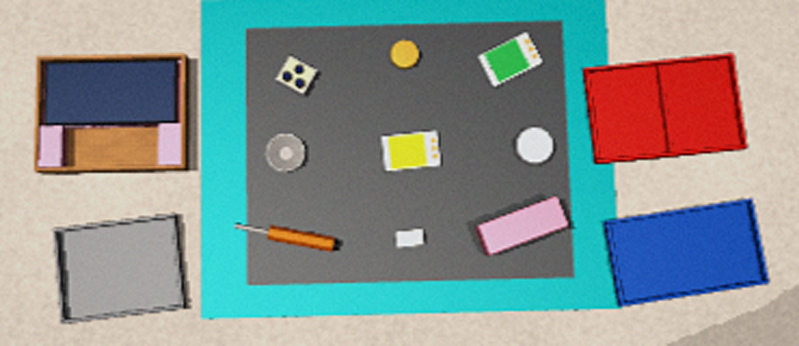

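View pics/side0.png

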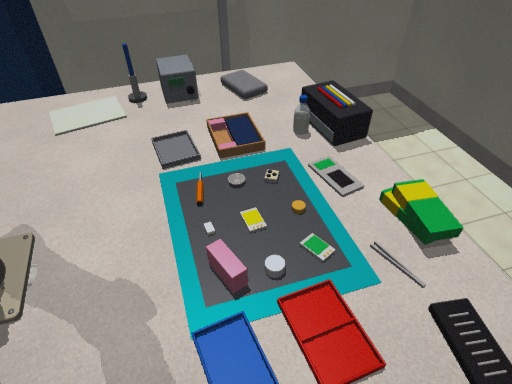

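```bash
cat > h.py <<'E'
import cv2, numpy as np
def proj(p,uv,z):
    """pixels -> world points on plane z"""
    T=np.asarray(p['world_to_cam']);R,t=T[:3,:3],T[:3,3];C=-R.T@t
    uv=np.asarray(uv,float).reshape(-1,2)
    d=np.c_[(uv[:,0]-p['cx'])/p['fx'],(uv[:,1]-p['cy'])/p['fy'],np.ones(len(uv))]@R
    return C+d*((z-C[2])/d[:,2])[:,None]
def cloud(p,mask):
    v,u=np.nonzero(mask&(p['z_map']>0)); T=np.asarray(p['world_to_cam']);Z=p['z_map'][v,u]
    c=np.c_[(u-p['cx'])/p['fx']*Z,(v-p['cy'])/p['fy']*Z,Z]
    return (c-T[:3,3])@T[:3,:3]
def biggest(m):
    n,l,s,_=cv2.connectedComponentsWithStats(m.astype(np.uint8)); return l==1+np.argmax(s[1:,4])
def rect(p,mask,z):
    """centre, long side, short side, yaw of long axis (deg, -90..90)"""
    c=max(cv2.findContours(mask.astype(np.uint8),cv2.RETR_EXTERNAL,cv2.CHAIN_APPROX_NONE)[0],key=cv2.contourArea)
    w=proj(p,c,z)[:,:2]; b=cv2.boxPoints(cv2.minAreaRect((w*1000).astype(np.float32)))
    e1,e2=b[1]-b[0],b[2]-b[1]
    if np.linalg.norm(e1)<np.linalg.norm(e2): e1,e2=e2,e1
    a=np.degrees(np.arctan2(e1[1],e1[0])); a=(a+90)%180-90
    return np.round(b.mean(0),1),round(np.linalg.norm(e1),1),round(np.linalg.norm(e2),1),round(a,1)
def go(s,x,y,yaw):
    """needed twist about tool z, then shift in tool x,y (cm) after it; yaw=direction (deg) of tool y line"""
    from scipy.spatial.transform import Rotation as Ro
    R=Ro.from_rotvec(s['eef_rot']).as_matrix(); cur=np.degrees(np.arctan2(R[1,1],R[0,1]))
    d=(yaw-cur+90)%180-90            # world rotation (deg)
    tilt=np.degrees(np.arccos(-R[2,2])); R2=Ro.from_euler('z',d,degrees=True).as_matrix()@R
    dd=R2.T@np.array([x-s['tcp_pos'][0],y-s['tcp_pos'][1],0])
    print('t%.1f tcp'%s['t'],np.round(s['tcp_pos'],4),'twist z %.3f'%-np.radians(d),'shift cm',np.round(dd[:2]*100,2),'tilt %.2f'%tilt,'q7 %.2f'%s['qpos'][6],'w %.4f'%s['grip_width'])
E
python3 - <<'E'
from h import *
p=dict(np.load('pics/top0.npz'))
I=p['img'].astype(int); B,G,Rr=I[...,0],I[...,1],I[...,2]; hsv=cv2.cvtColor(p['img'],cv2.COLOR_BGR2HSV).astype(int)
def box(m,e):
    o=np.zeros_like(m); o[e[1]:e[3],e[0]:e[2]]=m[e[1]:e[3],e[0]:e[2]]; return biggest(o)
mat=np.median(I[165:175,225:240].reshape(-1,3),0); print('mat',mat)
nm=np.abs(I-mat).max(2)>45
T={'yellow':([238,172,282,208],.009),'green':([288,130,326,162],.009),'camera':([194,142,219,168],.014),'brick':([286,204,338,240],.05),'driver':([172,216,236,242],.007)}
for k,(e,z) in T.items():
    m=box(nm,e); c=cloud(p,m)
    if k=='brick': m=box(nm&(Rr-G>30)&(Rr>200),e)
    print(k,rect(p,m,z),'z',np.round(np.percentile(c[:,2],[10,50,90]),4))
dm=box((hsv[...,1]>140)&(hsv[...,0]<22),[172,216,236,242]); print('handle',rect(p,dm,.007))
lm={'ylabel':((hsv[...,0]>22)&(hsv[...,0]<38)&(hsv[...,1]>120),T['yellow'][0]),'glabel':((hsv[...,0]>40)&(hsv[...,0]<80)&(hsv[...,1]>100),T['green'][0])}
for k,(m,e) in lm.items(): print(k,rect(p,box(m,e),.009))
sat=hsv[...,1]>120
print('red',rect(p,box(sat&((hsv[...,0]<8)|(hsv[...,0]>172)),[325,130,430,205]),.014))
print('blue',rect(p,box(sat&(hsv[...,0]>95)&(hsv[...,0]<130),[345,200,440,270]),.016))
g=I.max(2); floor=np.median(I[280:300,100:160].reshape(-1,3),0); print('floor',floor,'tray',I[245,125],'carton',I[150,87:92].tolist())
print('grey',rect(p,box((Rr-B<14)&(g<175),[88,210,164,275]),.016))
cm=box((np.abs(I-floor).max(2)>35),[80,140,160,203]); print('carton',rect(p,cm,.028))
ph=box((B>Rr+10)&(g<140),[84,142,160,180]); print('phone screen',rect(p,ph,.023))
fl=box((hsv[...,0]<22)&(sat)&(g>120),[95,176,150,202]); print('slotfloor',rect(p,fl,.004))
E
```

```text
mat [99. 99. 99.]
yellow (array([558.5,  -3.4], dtype=float32), np.float32(64.9), np.float32(39.2), np.float32(-85.1)) z [0.0062 0.0091 0.0118]
green (array([ 658. , -117.8], dtype=float32), np.float32(64.2), np.float32(41.6), np.float32(-64.5)) z [0.0055 0.0088 0.0115]
camera (array([646.1, 120.5], dtype=float32), np.float32(40.6), np.float32(32.8), np.float32(59.3)) z [0.0063 0.014  0.0178]
brick (array([ 470.2, -117.9], dtype=float32), np.float32(86.7), np.float32(32.2), np.float32(-71.0)) z [0.0004 0.049  0.0518]
driver (array([468.5, 143.3], dtype=float32), np.float32(131.4), np.float32(59.3), np.float32(88.6)) z [-0.0008  0.0032  0.0145]
handle (array([464.5, 120.3], dtype=float32), np.float32(74.2), np.float32(15.7), np.float32(77.8))
ylabel (array([558.1,   1.4], dtype=float32), np.float32(38.4), np.float32(34.9), np.float32(-85.1))
glabel (array([ 658. , -112.8], dtype=float32), np.float32(39.1), np.float32(35.0), np.float32(-64.5))
red (array([ 597.9, -284.9], dtype=float32), np.float32(168.7), np.float32(108.8), np.float32(-85.7))
blue (array([ 438.9, -297.3], dtype=float32), np.float32(165.1), np.float32(93.1), np.float32(-82.7))
floor [185. 201. 214.] tray [165 165 169] carton [[58, 114, 172], [44, 79, 125], [24, 33, 46], [31, 31, 58], [41, 29, 40]]
grey (array([436.6, 316.3], dtype=float32), np.float32(138.8), np.float32(103.8), np.float32(-84.2))
carton (array([605.6, 321.7], dtype=float32), np.float32(174.0), np.float32(132.5), np.float32(89.7))
phone screen (array([629.3, 328. ], dtype=float32), np.float32(141.3), np.float32(68.9), np.float32(89.8))
slotfloor (array([569.5, 328.3], dtype=float32), np.float32(129.8), np.float32(46.2), np.float32(88.6))
```

```bash
python3 - <<'E'
from h import *
from cell import bot
go(bot.sense(),.5585,-.0034,4.9)
E
```

```text
t1.1 tcp [ 0.2826 -0.5854  0.2055] twist z -1.207 shift cm [55.63 32.46] tilt 0.00 q7 -0.02 w 0.0941
```

Request:
{"api": "apply_moves", "payload": {
  "motion": [
    {"translation": [0,0,1.3],"twist": [0,0,-0.15],"jaw": 6.5},
    {"translation": [0,0,1.3],"twist": [0,0,-0.15],"jaw": 6.5},
    {"translation": [0,0,1.3],"twist": [0,0,-0.15],"jaw": 6.5},
    {"translation": [0,0,1.3],"twist": [0,0,-0.15],"jaw": 6.5},
    {"translation": [0,0,1.3],"twist": [0,0,-0.15],"jaw": 6.5},
    {"translation": [0,0,1.3],"twist": [0,0,-0.15],"jaw": 6.5},
    {"translation": [0,0,1.3],"twist": [0,0,-0.15],"jaw": 6.5},
    {"translation": [0,0,1.3],"twist": [0,0,-0.15],"jaw": 6.5},
    {"translation": [3.97,2.32,0],"twist": [0,0,0],"jaw": 6.5},
    {"translation": [3.97,2.32,0],"twist": [0,0,0],"jaw": 6.5}
  ]
}}

```text
t: 2.1
tcp_pos: [0.3217, -0.5026, 0.1006]
eef_rot: [-2.136, -2.303, -0.0]
ft_force: [1.0, 0.4, 1.1]
grip_width: 0.0654
gripper_force: 0.0
```

Request:
{"api": "apply_moves", "payload": {
  "motion": [
    {"translation": [3.97,2.32,0],"twist": [0,0,0],"jaw": 6.5},
    {"translation": [3.97,2.32,0],"twist": [0,0,0],"jaw": 6.5},
    {"translation": [3.97,2.32,0],"twist": [0,0,0],"jaw": 6.5},
    {"translation": [3.97,2.32,0],"twist": [0,0,0],"jaw": 6.5},
    {"translation": [3.97,2.32,0],"twist": [0,0,0],"jaw": 6.5},
    {"translation": [3.97,2.32,0],"twist": [0,0,0],"jaw": 6.5},
    {"translation": [3.97,2.32,0],"twist": [0,0,0],"jaw": 6.5},
    {"translation": [3.97,2.32,0],"twist": [0,0,0],"jaw": 6.5},
    {"translation": [3.97,2.32,0],"twist": [0,0,0],"jaw": 6.5},
    {"translation": [3.97,2.32,0],"twist": [0,0,0],"jaw": 6.5}
  ]
}}

```text
t: 3.1
tcp_pos: [0.5235, -0.0868, 0.1017]
eef_rot: [2.132, 2.307, 0.0]
ft_force: [1.4, -0.3, -0.3]
grip_width: 0.0652
gripper_force: 0.0
```

Request:
{"api": "apply_moves", "payload": {
  "motion": [
    {"translation": [3.97,2.32,0],"twist": [0,0,0],"jaw": 6.5},
    {"translation": [3.97,2.32,0],"twist": [0,0,0],"jaw": 6.5},
    {"translation": [0,0,0],"twist": [0,0,0],"jaw": 6.5}
  ]
}}

```text
t: 3.4
tcp_pos: [0.5659, 0.0034, 0.102]
eef_rot: [-2.12, -2.318, -0.011]
ft_force: [-0.0, 0.5, -0.3]
grip_width: 0.0647
gripper_force: 0.0
```

```bash
python3 - <<'E'
from h import *
from cell import bot,vision
go(bot.sense(),.5585,-.0034,4.9)
p=vision.read_camera('wrist'); cv2.imwrite('pics/w1.png',p['img'])
for t in ['battery_yellow']:
    for d in vision.tip_of(t,p)[:2]: print(t,d['conf'],d['at'],proj(p,d['at'],0.0))
E
```

```text
t3.4 tcp [0.5659 0.0034 0.102 ] twist z 0.004 shift cm [-0.61 -0.8 ] tilt 0.40 q7 -0.13 w 0.0647
battery_yellow 0.71 [247.9, 193.7] [[ 0.55752712 -0.00361879  0.        ]]
```

View pics/w1.png

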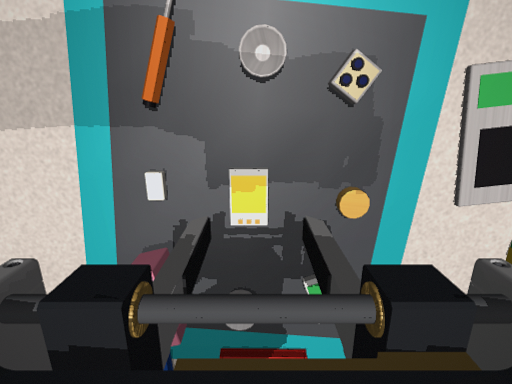

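Request:
{"api": "apply_moves", "payload": {
  "motion": [
    {"translation": [-0.6,-0.8,2],"twist": [0,0,0],"jaw": 6.5},
    {"translation": [0,0,3],"twist": [0,0,0],"jaw": 6.5},
    {"translation": [0,0,2],"twist": [0,0,0],"jaw": 6.5},
    {"translation": [0,0,0],"twist": [0,0,0],"jaw": 6.5}
  ]
}}

```text
t: 3.9
tcp_pos: [0.5523, -0.0147, 0.0293]
eef_rot: [-2.133, -2.302, 0.008]
ft_force: [-0.4, -0.0, 0.1]
grip_width: 0.0649
gripper_force: 0.0
```

```bash
python3 - <<'E'
from h import *
from cell import bot,vision
go(bot.sense(),.5583,-.0035,4.9)
E
```

```text
t3.9 tcp [ 0.5523 -0.0147  0.0293] twist z -0.009 shift cm [1.06 0.7 ] tilt 0.33 q7 -0.15 w 0.0649
```

Request:
{"api": "apply_moves", "payload": {
  "motion": [
    {"translation": [0.4,0.3,0],"twist": [0,0,0],"jaw": 6.5},
    {"translation": [0.3,0.2,0],"twist": [0,0,0],"jaw": 6.5},
    {"translation": [0,0,0],"twist": [0,0,0],"jaw": 6.5},
    {"translation": [0,0,0],"twist": [0,0,0],"jaw": 6.5},
    {"translation": [0,0,0],"twist": [0,0,0],"jaw": 6.5}
  ]
}}

```text
t: 4.4
tcp_pos: [0.5598, -0.005, 0.032]
eef_rot: [2.132, 2.307, 0.001]
ft_force: [-0.6, -1.0, 0.1]
grip_width: 0.0651
gripper_force: 0.0
```

```bash
python3 - <<'E'
from h import *
from cell import bot,vision
go(bot.sense(),.5583,-.0035,4.9)
E
```

```text
t4.4 tcp [ 0.5598 -0.005   0.032 ] twist z -0.007 shift cm [ 0.16 -0.14] tilt 0.05 q7 -0.16 w 0.0651
```

Request:
{"api": "apply_moves", "payload": {
  "grip_force": 20,
  "motion": [
    {"translation": [0.1,-0.1,1.5],"twist": [0,0,0],"jaw": 6.5},
    {"translation": [0,0,1.2],"twist": [0,0,0],"jaw": 6.5},
    {"translation": [0,0,0.2],"twist": [0,0,0],"jaw": 6.5},
    {"translation": [0,0,0],"twist": [0,0,0],"jaw": 6.5},
    {"translation": [0,0,0],"twist": [0,0,0],"jaw": 3},
    {"translation": [0,0,0],"twist": [0,0,0],"jaw": 3},
    {"translation": [0,0,0],"twist": [0,0,0],"jaw": 3},
    {"translation": [0,0,0],"twist": [0,0,0],"jaw": 3},
    {"translation": [0,0,0],"twist": [0,0,0],"jaw": 3}
  ]
}}

```text
t: 5.3
tcp_pos: [0.5587, -0.004, 0.0028]
eef_rot: [2.132, 2.307, 0.001]
ft_force: [-0.7, -0.3, 2.2]
grip_width: 0.0392
gripper_force: 20.0
```

Request:
{"api": "apply_moves", "payload": {
  "motion": [
    {"translation": [0,0,-2],"twist": [0,0,0],"jaw": 3},
    {"translation": [0,0,-3],"twist": [0,0,0],"jaw": 3},
    {"translation": [0,0,-1],"twist": [0,0,0],"jaw": 3},
    {"translation": [0,0,0],"twist": [0,0,0],"jaw": 3}
  ]
}}

```text
t: 5.7
tcp_pos: [0.5596, -0.004, 0.0638]
eef_rot: [2.131, 2.306, 0.004]
ft_force: [0.2, 0.4, -0.9]
grip_width: 0.0396
gripper_force: 20.0
```

Request:
{"api": "apply_moves", "payload": {
  "motion": [
    {"translation": [-2,0.2,0],"jaw": 3,"twist": [0,0,0]},
    {"translation": [-4,0.2,0],"jaw": 3,"twist": [0,0,0]},
    {"translation": [-4,0.2,0],"jaw": 3,"twist": [0,0,0.01]},
    {"translation": [-4,0.2,0],"jaw": 3,"twist": [0,0,0]},
    {"translation": [-4,0.2,0],"jaw": 3,"twist": [0,0,0]},
    {"translation": [-3.3,0.2,0],"jaw": 3,"twist": [0,0,0]},
    {"translation": [-2,0.2,0],"jaw": 3,"twist": [0,0,0]},
    {"translation": [-1,0.2,0],"jaw": 3,"twist": [0,0,0]},
    {"translation": [0,0,0],"jaw": 3,"twist": [0,0,0]},
    {"translation": [0,0,0],"jaw": 3,"twist": [0,0,0]}
  ]
}}

```text
t: 6.7
tcp_pos: [0.5918, -0.2431, 0.0617]
eef_rot: [-2.14, -2.297, -0.001]
ft_force: [0.0, -0.9, -0.2]
grip_width: 0.0397
gripper_force: 20.0
```

```bash
python3 - <<'E'
from h import *
from cell import bot,vision
go(bot.sense(),.5948,-.2440,4.3)
E
```

```text
t6.7 tcp [ 0.5918 -0.2431  0.0617] twist z -0.005 shift cm [-0.11  0.29] tilt 0.12 q7 0.22 w 0.0397
```

Request:
{"api": "apply_moves", "payload": {
  "motion": [
    {"translation": [-0.1,0.3,2],"jaw": 3,"twist": [0,0,0]},
    {"translation": [0,0,2],"jaw": 3,"twist": [0,0,0]},
    {"translation": [0,0,1],"jaw": 3,"twist": [0,0,0]},
    {"translation": [0,0,0.4],"jaw": 3,"twist": [0,0,0]},
    {"translation": [0,0,0],"jaw": 3,"twist": [0,0,0]},
    {"translation": [0,0,0],"jaw": 3,"twist": [0,0,0]}
  ]
}}

```text
t: 7.3
tcp_pos: [0.5958, -0.2457, 0.0092]
eef_rot: [2.142, 2.297, 0.001]
ft_force: [0.4, -0.9, -0.3]
grip_width: 0.0398
gripper_force: 20.0
```

Request:
{"api": "apply_moves", "payload": {
  "motion": [
    {"translation": [0,0,0],"jaw": 5.2,"twist": [0,0,0]},
    {"translation": [0,0,0],"jaw": 5.2,"twist": [0,0,0]},
    {"translation": [0,0,0],"jaw": 5.2,"twist": [0,0,0]},
    {"translation": [0,0,-2],"jaw": 5.2,"twist": [0,0,0]},
    {"translation": [0,0,-3],"jaw": 6.5,"twist": [0,0,0]},
    {"translation": [0,0,-3],"jaw": 6.5,"twist": [0,0,-0.13]},
    {"translation": [0,0,0],"jaw": 6.5,"twist": [0,0,-0.13]},
    {"translation": [0,0,0],"jaw": 6.5,"twist": [0,0,-0.11]},
    {"translation": [0,0,0],"jaw": 6.5,"twist": [0,0,0]},
    {"translation": [0,0,0],"jaw": 6.5,"twist": [0,0,0]}
  ]
}}

```text
t: 8.3
tcp_pos: [0.5951, -0.2461, 0.0885]
eef_rot: [-1.688, -2.649, -0.0]
ft_force: [-0.3, 0.4, 0.0]
grip_width: 0.0649
gripper_force: 0.0
```

```bash
python3 - <<'E'
from h import *
from cell import bot,vision
go(bot.sense(),.658,-.1178,25.5)
E
```

```text
t8.3 tcp [ 0.5951 -0.2461  0.0885] twist z -0.009 shift cm [ 8.87 11.21] tilt 0.01 q7 0.51 w 0.0649
```

Request:
{"api": "apply_moves", "payload": {
  "motion": [
    {"translation": [1.4,1.8,0],"jaw": 6.5,"twist": [0,0,-0.01]},
    {"translation": [2.3,2.9,0],"jaw": 6.5,"twist": [0,0,0]},
    {"translation": [2.3,2.9,0],"jaw": 6.5,"twist": [0,0,0]},
    {"translation": [1.8,2.2,1.5],"jaw": 6.5,"twist": [0,0,0]},
    {"translation": [1.1,1.4,2],"jaw": 6.5,"twist": [0,0,0]},
    {"translation": [0,0,2],"jaw": 6.5,"twist": [0,0,0]},
    {"translation": [0,0,0.8],"jaw": 6.5,"twist": [0,0,0]},
    {"translation": [0,0,0],"jaw": 6.5,"twist": [0,0,0]},
    {"translation": [0,0,0],"jaw": 6.5,"twist": [0,0,0]},
    {"translation": [0,0,0],"jaw": 6.5,"twist": [0,0,0]}
  ]
}}

```text
t: 9.3
tcp_pos: [0.6583, -0.1181, 0.0266]
eef_rot: [1.672, 2.657, 0.001]
ft_force: [-0.2, -0.8, -0.7]
grip_width: 0.0645
gripper_force: 0.0
```

```bash
python3 - <<'E'
from h import *
from cell import bot,vision
go(bot.sense(),.658,-.1178,25.5)
E
```

```text
t9.3 tcp [ 0.6583 -0.1181  0.0266] twist z 0.002 shift cm [ 0.04 -0.02] tilt 0.11 q7 0.31 w 0.0645
```

Request:
{"api": "apply_moves", "payload": {
  "motion": [
    {"translation": [0,0,1.4],"twist": [0,0,0],"jaw": 6.5},
    {"translation": [0,0,0.8],"twist": [0,0,0],"jaw": 6.5},
    {"translation": [0,0,0.2],"twist": [0,0,0],"jaw": 6.5},
    {"translation": [0,0,0],"twist": [0,0,0],"jaw": 6.5},
    {"translation": [0,0,0],"twist": [0,0,0],"jaw": 3},
    {"translation": [0,0,0],"twist": [0,0,0],"jaw": 3},
    {"translation": [0,0,0],"twist": [0,0,0],"jaw": 3},
    {"translation": [0,0,0],"twist": [0,0,0],"jaw": 3},
    {"translation": [0,0,0],"twist": [0,0,0],"jaw": 3}
  ]
}}

```text
t: 10.2
tcp_pos: [0.6578, -0.1172, 0.0016]
eef_rot: [1.671, 2.66, 0.0]
ft_force: [0.2, 1.4, -0.7]
grip_width: 0.0396
gripper_force: 20.0
```

Request:
{"api": "apply_moves", "payload": {
  "motion": [
    {"translation": [0,0,-2],"twist": [0,0,0],"jaw": 3},
    {"translation": [0,0,-3],"twist": [0,0,0],"jaw": 3},
    {"translation": [0,0,-1],"twist": [0,0,0.12],"jaw": 3},
    {"translation": [0,0,0],"twist": [0,0,0.12],"jaw": 3},
    {"translation": [0,0,0],"twist": [0,0,0.13],"jaw": 3},
    {"translation": [0,0,0],"twist": [0,0,0],"jaw": 3},
    {"translation": [0,0,0],"twist": [0,0,0],"jaw": 3}
  ]
}}

```text
t: 10.9
tcp_pos: [0.6575, -0.1171, 0.0614]
eef_rot: [-2.128, -2.311, 0.0]
ft_force: [0.4, -0.5, -1.0]
grip_width: 0.0396
gripper_force: 20.0
```

```bash
python3 - <<'E'
from h import *
from cell import bot,vision
go(bot.sense(),.6010,-.3258,4.3)
E
```

```text
t10.9 tcp [ 0.6575 -0.1171  0.0614] twist z 0.007 shift cm [-20.38  -7.2 ] tilt 0.02 q7 0.04 w 0.0396
```

Request:
{"api": "apply_moves", "payload": {
  "motion": [
    {"translation": [-2,-0.7,0],"jaw": 3,"twist": [0,0,0.007]},
    {"translation": [-3.6,-1.3,0],"jaw": 3,"twist": [0,0,0]},
    {"translation": [-4,-1.4,0],"jaw": 3,"twist": [0,0,0]},
    {"translation": [-4,-1.4,0],"jaw": 3,"twist": [0,0,0]},
    {"translation": [-3.6,-1.3,0],"jaw": 3,"twist": [0,0,0]},
    {"translation": [-2.2,-0.8,0],"jaw": 3,"twist": [0,0,0]},
    {"translation": [-1,-0.3,0],"jaw": 3,"twist": [0,0,0]},
    {"translation": [0,0,0],"jaw": 3,"twist": [0,0,0]},
    {"translation": [0,0,0],"jaw": 3,"twist": [0,0,0]},
    {"translation": [0,0,0],"jaw": 3,"twist": [0,0,0]}
  ]
}}

```text
t: 11.9
tcp_pos: [0.6019, -0.3231, 0.0615]
eef_rot: [-2.135, -2.303, -0.003]
ft_force: [0.0, 0.5, -0.7]
grip_width: 0.0396
gripper_force: 20.0
```

```bash
python3 - <<'E'
from h import *
from cell import bot,vision
go(bot.sense(),.6010,-.3258,4.3)
p=vision.read_camera('top');cv2.imwrite('pics/t2.png',cv2.resize(p['img'][120:280,70:440],None,fx=2.16,fy=2.16,interpolation=cv2.INTER_CUBIC))
E
```

```text
t11.9 tcp [ 0.6019 -0.3231  0.0615] twist z 0.001 shift cm [-0.27 -0.11] tilt 0.10 q7 0.33 w 0.0396
```

View pics/t2.png

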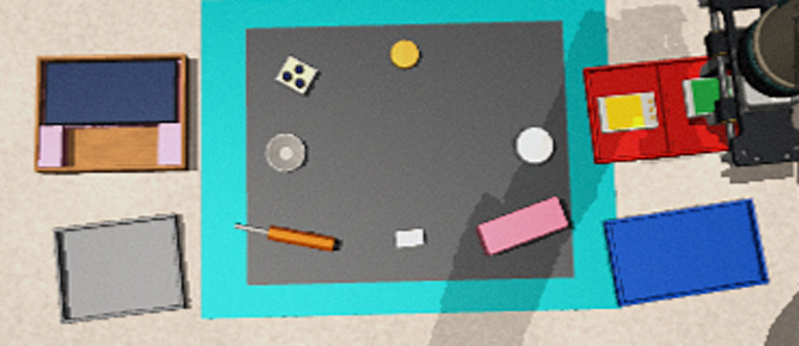

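Request:
{"api": "apply_moves", "payload": {
  "motion": [
    {"translation": [-0.3,-0.1,2],"jaw": 3,"twist": [0,0,0]},
    {"translation": [0,0,2],"jaw": 3,"twist": [0,0,0]},
    {"translation": [0,0,1],"jaw": 3,"twist": [0,0,0]},
    {"translation": [0,0,0.4],"jaw": 3,"twist": [0,0,0]},
    {"translation": [0,0,0],"jaw": 3,"twist": [0,0,0]},
    {"translation": [0,0,0.1],"jaw": 3,"twist": [0,0,0]},
    {"translation": [0,0,0],"jaw": 3,"twist": [0,0,0]}
  ]
}}

```text
t: 12.65
tcp_pos: [0.6005, -0.3292, 0.0073]
eef_rot: [2.139, 2.299, 0.001]
ft_force: [-0.6, 0.3, 0.5]
grip_width: 0.0397
gripper_force: 20.0
```

Request:
{"api": "apply_moves", "payload": {
  "motion": [
    {"translation": [0,0,0],"jaw": 5.2,"twist": [0,0,0]},
    {"translation": [0,0,0],"jaw": 5.2,"twist": [0,0,0]},
    {"translation": [0,0,0],"jaw": 5.2,"twist": [0,0,0]},
    {"translation": [0,0,-2],"jaw": 5.2,"twist": [0,0,0]},
    {"translation": [0,0,-3],"jaw": 6,"twist": [0,0,0]},
    {"translation": [0,0,-3],"jaw": 6,"twist": [0,0,0.12]},
    {"translation": [0,0,-1],"jaw": 6,"twist": [0,0,0.12]},
    {"translation": [0,0,0],"jaw": 6,"twist": [0,0,0.12]},
    {"translation": [0,0,0],"jaw": 6,"twist": [0,0,0.12]},
    {"translation": [0,0,0],"jaw": 6,"twist": [0,0,0.12]}
  ]
}}

```text
t: 13.65
tcp_pos: [0.6, -0.329, 0.0969]
eef_rot: [2.728, 1.558, 0.001]
ft_force: [-0.2, 0.5, -0.6]
grip_width: 0.0601
gripper_force: 0.0
```

Request:
{"api": "apply_moves", "payload": {
  "motion": [
    {"translation": [0,0,0],"jaw": 6,"twist": [0,0,0]},
    {"translation": [0,0,0],"jaw": 6,"twist": [0,0,0]}
  ]
}}

```text
t: 13.85
tcp_pos: [0.5999, -0.3289, 0.0965]
eef_rot: [2.722, 1.569, -0.0]
ft_force: [-0.5, -0.3, 0.2]
grip_width: 0.0599
gripper_force: 0.0
```

```bash
python3 - <<'E'
from h import *
from cell import bot,vision
go(bot.sense(),.6461,.1205,-30.7)
E
```

```text
t13.8 tcp [ 0.5999 -0.3289  0.0965] twist z 0.011 shift cm [ 41.   -18.97] tilt 0.00 q7 -0.12 w 0.0599
```

Request:
{"api": "apply_moves", "payload": {
  "motion": [
    {"translation": [2,-0.9,0],"jaw": 6,"twist": [0,0,0.01]},
    {"translation": [3.5,-1.6,0],"jaw": 6,"twist": [0,0,0]},
    {"translation": [4.4,-2,0],"jaw": 6,"twist": [0,0,0]},
    {"translation": [4.4,-2,0],"jaw": 6,"twist": [0,0,0]},
    {"translation": [4.4,-2,0],"jaw": 6,"twist": [0,0,0]},
    {"translation": [4.4,-2,0],"jaw": 6,"twist": [0,0,0]},
    {"translation": [4.4,-2.1,0],"jaw": 6,"twist": [0,0,0]},
    {"translation": [4.4,-2.1,0],"jaw": 6,"twist": [0,0,0]},
    {"translation": [4.4,-2.1,0],"jaw": 6,"twist": [0,0,0]},
    {"translation": [3,-1.4,0],"jaw": 6,"twist": [0,0,0]}
  ]
}}

```text
t: 14.85
tcp_pos: [0.6445, 0.107, 0.0966]
eef_rot: [-2.725, -1.559, -0.002]
ft_force: [-0.7, -0.1, -1.0]
grip_width: 0.06
gripper_force: 0.0
```

Request:
{"api": "apply_moves", "payload": {
  "motion": [
    {"translation": [1.7,-0.8,0],"jaw": 6,"twist": [0,0,0]},
    {"translation": [0,0,0],"jaw": 6,"twist": [0,0,0]},
    {"translation": [0,0,0],"jaw": 6,"twist": [0,0,0]},
    {"translation": [0,0,0],"jaw": 6,"twist": [0,0,0]}
  ]
}}

```text
t: 15.25
tcp_pos: [0.6468, 0.1166, 0.0965]
eef_rot: [2.733, 1.545, -0.002]
ft_force: [0.1, -1.2, -0.2]
grip_width: 0.0598
gripper_force: 0.0
```

```bash
python3 - <<'E'
from h import *
from cell import bot,vision
p=vision.read_camera('wrist'); cv2.imwrite('pics/w3.png',p['img']); np.savez('pics/w3.npz',**p)
for d in vision.tip_of('camera',p)[:2]: print(d['conf'],d['at'],proj(p,d['at'],0.0))
go(bot.sense(),.6461,.1205,-30.7)
for t in ('phone','carton'):
  for d in vision.tip_of(t,p)[:1]: print(t,d['conf'],d['at'],proj(p,d['at'],0.014 if t=='phone' else 0))
E
```

```text
0.83 [252.7, 185.5] [[0.64558054 0.1214034  0.        ]]
t15.3 tcp [0.6468 0.1173 0.0965] twist z -0.006 shift cm [ 0.24 -0.22] tilt 0.08 q7 -0.78 w 0.0600
```

View pics/w3.png

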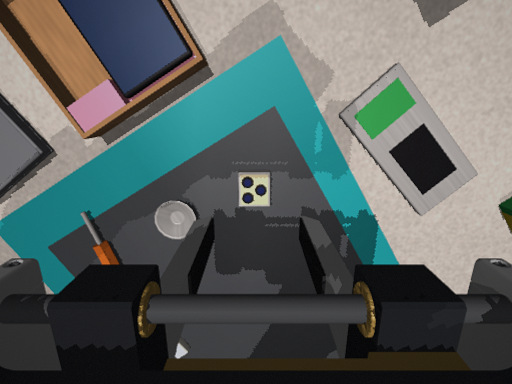

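Request:
{"api": "apply_moves", "payload": {
  "motion": [
    {"translation": [0.3,-0.2,2],"twist": [0,0,0],"jaw": 6},
    {"translation": [0,0,3],"twist": [0,0,0],"jaw": 6},
    {"translation": [0,0,2.5],"twist": [0,0,0],"jaw": 6},
    {"translation": [0,0,1.3],"twist": [0,0,0],"jaw": 6},
    {"translation": [0,0,0.4],"twist": [0,0,0],"jaw": 6},
    {"translation": [0,0,0],"twist": [0,0,0],"jaw": 6},
    {"translation": [0,0,0],"twist": [0,0,0],"jaw": 6}
  ]
}}

```text
t: 16.15
tcp_pos: [0.6475, 0.1241, 0.0057]
eef_rot: [2.732, 1.55, 0.003]
ft_force: [0.3, 0.2, 0.0]
grip_width: 0.0599
gripper_force: 0.0
```

Request:
{"api": "apply_moves", "payload": {
  "grip_force": 15,
  "motion": [
    {"translation": [0,0,0],"twist": [0,0,0],"jaw": 2.4},
    {"translation": [0,0,0],"twist": [0,0,0],"jaw": 2.4},
    {"translation": [0,0,0],"twist": [0,0,0],"jaw": 2.4},
    {"translation": [0,0,0],"twist": [0,0,0],"jaw": 2.4},
    {"translation": [0,0,0],"twist": [0,0,0],"jaw": 2.4},
    {"translation": [0,0,0],"twist": [0,0,0],"jaw": 2.4}
  ]
}}

```text
t: 16.75
tcp_pos: [0.6467, 0.1241, 0.0049]
eef_rot: [2.732, 1.551, 0.001]
ft_force: [-0.1, 0.1, 2.3]
grip_width: 0.0323
gripper_force: 15.0
```

Request:
{"api": "apply_moves", "payload": {
  "motion": [
    {"translation": [0,0,-2],"twist": [0,0,0],"jaw": 2.4},
    {"translation": [0,0,-3],"twist": [0,0,0],"jaw": 2.4},
    {"translation": [0,0,-2],"twist": [0,0,0],"jaw": 2.4},
    {"translation": [0,0,0],"twist": [0,0,0],"jaw": 2.4},
    {"translation": [0,0,0],"twist": [0,0,0],"jaw": 2.4}
  ]
}}

```text
t: 17.25
tcp_pos: [0.6461, 0.124, 0.0742]
eef_rot: [-2.732, -1.551, 0.0]
ft_force: [-0.8, 0.7, 0.0]
grip_width: 0.0318
gripper_force: 15.0
```

```bash
python3 - <<'E'
from h import *
from cell import bot,vision
go(bot.sense(),.4366,.3163,5.8)
go(bot.sense(),.4366,.3163,-84.2)
E
```

```text
t17.2 tcp [0.6461 0.124  0.0742] twist z -0.639 shift cm [ 21.25 -18.9 ] tilt 0.01 q7 -0.79 w 0.0318
t17.2 tcp [0.6461 0.124  0.0742] twist z 0.932 shift cm [-18.9  -21.25] tilt 0.01 q7 -0.79 w 0.0318
```

Request:
{"api": "apply_moves", "payload": {
  "motion": [
    {"translation": [0,0,0],"twist": [0,0,-0.13],"jaw": 2.4},
    {"translation": [0,0,0],"twist": [0,0,-0.13],"jaw": 2.4},
    {"translation": [0,0,0],"twist": [0,0,-0.13],"jaw": 2.4},
    {"translation": [0,0,0],"twist": [0,0,-0.13],"jaw": 2.4},
    {"translation": [0,0,0],"twist": [0,0,-0.12],"jaw": 2.4},
    {"translation": [2,-1.8,0],"twist": [0,0,0],"jaw": 2.4},
    {"translation": [3,-2.7,0],"twist": [0,0,0],"jaw": 2.4},
    {"translation": [3.3,-2.9,0],"twist": [0,0,0],"jaw": 2.4},
    {"translation": [3.3,-2.9,0],"twist": [0,0,0],"jaw": 2.4},
    {"translation": [3.3,-2.9,0],"twist": [0,0,0],"jaw": 2.4}
  ]
}}

```text
t: 18.25
tcp_pos: [0.4975, 0.2592, 0.0728]
eef_rot: [-2.105, -2.33, 0.004]
ft_force: [0.5, 1.3, -0.1]
grip_width: 0.0315
gripper_force: 15.0
```

Request:
{"api": "apply_moves", "payload": {
  "motion": [
    {"translation": [3.3,-2.9,0],"twist": [0,0,0],"jaw": 2.4},
    {"translation": [2,-1.8,0],"twist": [0,0,0],"jaw": 2.4},
    {"translation": [1,-0.9,0],"twist": [0,0,0],"jaw": 2.4},
    {"translation": [0,0,0],"twist": [0,0,0],"jaw": 2.4},
    {"translation": [0,0,0],"twist": [0,0,0],"jaw": 2.4},
    {"translation": [0,0,0],"twist": [0,0,0],"jaw": 2.4}
  ]
}}

```text
t: 18.85
tcp_pos: [0.4395, 0.3139, 0.0741]
eef_rot: [2.108, 2.327, -0.001]
ft_force: [-0.3, -0.5, -0.8]
grip_width: 0.0316
gripper_force: 15.0
```

```bash
python3 - <<'E'
from h import *
from cell import bot,vision
go(bot.sense(),.4366,.3163,5.8)
E
```

```text
t18.9 tcp [0.4395 0.3139 0.0741] twist z -0.003 shift cm [ 0.26 -0.26] tilt 0.07 q7 -0.73 w 0.0316
```

Request:
{"api": "apply_moves", "payload": {
  "motion": [
    {"translation": [0.2,-0.2,2],"jaw": 2.4,"twist": [0,0,0]},
    {"translation": [0,0,2.5],"jaw": 2.4,"twist": [0,0,0]},
    {"translation": [0,0,1.3],"jaw": 2.4,"twist": [0,0,0]},
    {"translation": [0,0,0.6],"jaw": 2.4,"twist": [0,0,0]},
    {"translation": [0,0,0],"jaw": 2.4,"twist": [0,0,0]},
    {"translation": [0,0,0],"jaw": 2.4,"twist": [0,0,0]},
    {"translation": [0,0,0],"jaw": 2.4,"twist": [0,0,0]}
  ]
}}

```text
t: 19.55
tcp_pos: [0.4362, 0.3179, 0.0113]
eef_rot: [2.105, 2.331, 0.002]
ft_force: [0.4, 0.7, 0.6]
grip_width: 0.0318
gripper_force: 15.0
```

Request:
{"api": "apply_moves", "payload": {
  "motion": [
    {"translation": [0,0,0],"jaw": 4.5,"twist": [0,0,0]},
    {"translation": [0,0,0],"jaw": 4.5,"twist": [0,0,0]},
    {"translation": [0,0,0],"jaw": 4.5,"twist": [0,0,0]},
    {"translation": [0,0,-2],"jaw": 4.5,"twist": [0,0,0]},
    {"translation": [0,0,-3],"jaw": 4.5,"twist": [0,0,0]},
    {"translation": [0,0,-3],"jaw": 4.5,"twist": [0,0,0.1]},
    {"translation": [0,0,-0.5],"jaw": 4.5,"twist": [0,0,0.12]},
    {"translation": [0,0,0],"jaw": 4.5,"twist": [0,0,0.1]},
    {"translation": [0,0,0],"jaw": 4.5,"twist": [0,0,0]},
    {"translation": [0,0,0],"jaw": 4.5,"twist": [0,0,0]}
  ]
}}

```text
t: 20.55
tcp_pos: [0.4354, 0.3176, 0.0954]
eef_rot: [2.447, 1.97, -0.0]
ft_force: [0.4, 0.0, -0.4]
grip_width: 0.045
gripper_force: 0.0
```

```bash
python3 - <<'E'
from h import *
from cell import bot,vision
go(bot.sense(),.4645,.1203,-12.2)
E
```

```text
t20.6 tcp [0.4354 0.3176 0.0954] twist z -0.002 shift cm [-18.67   7.01] tilt 0.02 q7 -0.96 w 0.0450
```

Request:
{"api": "apply_moves", "payload": {
  "motion": [
    {"translation": [-2,0.8,0],"jaw": 4.5,"twist": [0,0,0]},
    {"translation": [-3.6,1.3,0],"jaw": 4.5,"twist": [0,0,0]},
    {"translation": [-3.9,1.5,0],"jaw": 4.5,"twist": [0,0,0]},
    {"translation": [-3.9,1.5,0],"jaw": 4.5,"twist": [0,0,0]},
    {"translation": [-3,1.1,0],"jaw": 4.5,"twist": [0,0,0]},
    {"translation": [-1.6,0.6,1],"jaw": 4.5,"twist": [0,0,0]},
    {"translation": [-0.7,0.2,2],"jaw": 4.5,"twist": [0,0,0]},
    {"translation": [0,0,1.5],"jaw": 4.5,"twist": [0,0,0]},
    {"translation": [0,0,0],"jaw": 4.5,"twist": [0,0,0]},
    {"translation": [0,0,0],"jaw": 4.5,"twist": [0,0,0]}
  ]
}}

```text
t: 21.55
tcp_pos: [0.4633, 0.1201, 0.0503]
eef_rot: [-2.448, -1.968, 0.001]
ft_force: [-0.9, -0.1, -0.4]
grip_width: 0.0449
gripper_force: 0.0
```

```bash
python3 - <<'E'
from h import *
from cell import bot,vision
p=vision.read_camera('wrist'); cv2.imwrite('pics/w4.png',p['img'])
for d in vision.tip_of('driver',p)[:2]: print(d['conf'],d['at'],proj(p,d['at'],0.0))
hsv=cv2.cvtColor(p['img'],cv2.COLOR_BGR2HSV).astype(int)
m=(hsv[...,0]<18)&(hsv[...,1]>150)&(hsv[...,2]>90); m[255:]=0
m=biggest(m); print('handle',rect(p,m,.010),m.sum())
go(bot.sense(),.4645,.1203,-12.2)
E
```

```text
0.91 [258.2, 205.2] [[0.46430885 0.11802932 0.        ]]
handle (array([464.1, 117.5], dtype=float32), np.float32(74.2), np.float32(15.1), np.float32(78.2)) 1393
t21.6 tcp [0.4639 0.1204 0.051 ] twist z -0.004 shift cm [0.   0.06] tilt 0.06 q7 -0.65 w 0.0450
```

View pics/w4.png

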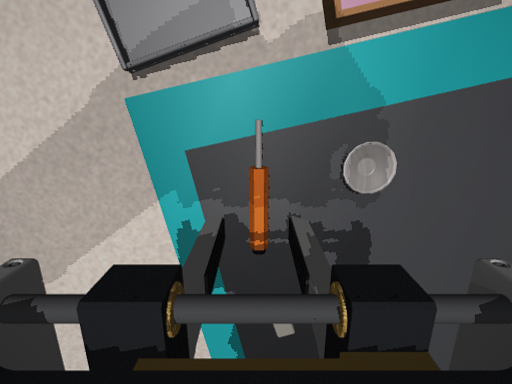

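Request:
{"api": "apply_moves", "payload": {
  "grip_force": 25,
  "motion": [
    {"translation": [-0.1,0,2],"twist": [0,0,0],"jaw": 4.5},
    {"translation": [0,0,1.8],"twist": [0,0,0],"jaw": 4.5},
    {"translation": [0,0,0.9],"twist": [0,0,0],"jaw": 4.5},
    {"translation": [0,0,0],"twist": [0,0,0],"jaw": 4.5},
    {"translation": [0,0,0],"twist": [0,0,0],"jaw": 0.8},
    {"translation": [0,0,0],"twist": [0,0,0],"jaw": 0.8},
    {"translation": [0,0,0],"twist": [0,0,0],"jaw": 0.8},
    {"translation": [0,0,0],"twist": [0,0,0],"jaw": 0.8},
    {"translation": [0,0,0],"twist": [0,0,0],"jaw": 0.8},
    {"translation": [0,0,0],"twist": [0,0,0],"jaw": 0.8}
  ]
}}

```text
t: 22.65
tcp_pos: [0.4638, 0.119, 0.0039]
eef_rot: [2.45, 1.966, 0.002]
ft_force: [-0.3, 0.1, 5.6]
grip_width: 0.0148
gripper_force: 25.0
```

Request:
{"api": "apply_moves", "payload": {
  "motion": [
    {"translation": [0,0,-2],"twist": [0,0,0],"jaw": 0.8},
    {"translation": [0,0,-3],"twist": [0,0,0],"jaw": 0.8},
    {"translation": [0,0,-3],"twist": [0,0,0],"jaw": 0.8},
    {"translation": [0,0,-1],"twist": [0,0,-0.12],"jaw": 0.8},
    {"translation": [0,0,0],"twist": [0,0,-0.12],"jaw": 0.8},
    {"translation": [0,0,0],"twist": [0,0,-0.1],"jaw": 0.8},
    {"translation": [0,0,0],"twist": [0,0,0],"jaw": 0.8},
    {"translation": [0,0,0],"twist": [0,0,0],"jaw": 0.8}
  ]
}}

```text
t: 23.45
tcp_pos: [0.463, 0.1187, 0.0933]
eef_rot: [-2.085, -2.35, 0.001]
ft_force: [0.5, -0.3, 0.2]
grip_width: 0.015
gripper_force: 25.0
```

```bash
python3 - <<'E'
from h import *
from cell import bot,vision
go(bot.sense(),.4410,-.3137,7.3)
E
```

```text
t23.4 tcp [0.463  0.1187 0.0933] twist z -0.008 shift cm [-42.61  -7.68] tilt 0.03 q7 -0.42 w 0.0150
```

Request:
{"api": "apply_moves", "payload": {
  "motion": [
    {"translation": [-2,-0.4,0],"jaw": 0.8,"twist": [0,0,-0.008]},
    {"translation": [-3.5,-0.6,0],"jaw": 0.8,"twist": [0,0,0]},
    {"translation": [-4,-0.7,0],"jaw": 0.8,"twist": [0,0,0]},
    {"translation": [-4,-0.7,0],"jaw": 0.8,"twist": [0,0,0]},
    {"translation": [-4,-0.7,0],"jaw": 0.8,"twist": [0,0,0]},
    {"translation": [-4,-0.7,0],"jaw": 0.8,"twist": [0,0,0]},
    {"translation": [-4,-0.7,0],"jaw": 0.8,"twist": [0,0,0]},
    {"translation": [-4,-0.7,0],"jaw": 0.8,"twist": [0,0,0]},
    {"translation": [-4,-0.8,0],"jaw": 0.8,"twist": [0,0,0]},
    {"translation": [-4,-0.8,0],"jaw": 0.8,"twist": [0,0,0]}
  ]
}}

```text
t: 24.45
tcp_pos: [0.4438, -0.2632, 0.0932]
eef_rot: [-2.075, -2.358, 0.0]
ft_force: [0.6, 0.5, -0.7]
grip_width: 0.0148
gripper_force: 25.0
```

Request:
{"api": "apply_moves", "payload": {
  "motion": [
    {"translation": [-3,-0.5,0],"jaw": 0.8,"twist": [0,0,0]},
    {"translation": [-1.6,-0.3,0],"jaw": 0.8,"twist": [0,0,0]},
    {"translation": [-0.5,-0.1,0],"jaw": 0.8,"twist": [0,0,0]},
    {"translation": [0,0,0],"jaw": 0.8,"twist": [0,0,0]},
    {"translation": [0,0,0],"jaw": 0.8,"twist": [0,0,0]},
    {"translation": [0,0,0],"jaw": 0.8,"twist": [0,0,0]}
  ]
}}

```text
t: 25.05
tcp_pos: [0.4425, -0.3114, 0.0936]
eef_rot: [-2.069, -2.363, -0.001]
ft_force: [0.2, -0.1, 0.2]
grip_width: 0.0145
gripper_force: 25.0
```

```bash
python3 - <<'E'
from h import *
from cell import bot,vision
p=vision.read_camera('wrist'); cv2.imwrite('pics/w5.png',p['img'])
go(bot.sense(),.4410,-.3137,7.3)
E
```

```text
t25.1 tcp [ 0.4425 -0.3118  0.0936] twist z 0.005 shift cm [-0.17 -0.17] tilt 0.04 q7 0.39 w 0.0150
```

View pics/w5.png

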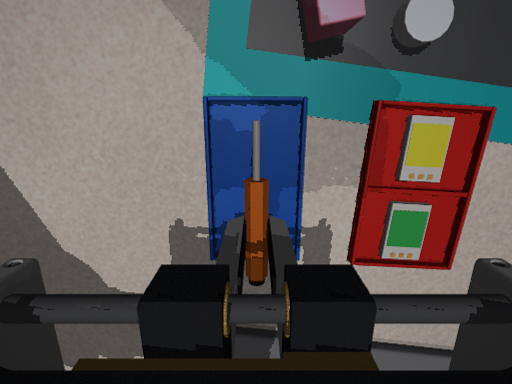

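Request:
{"api": "apply_moves", "payload": {
  "motion": [
    {"translation": [-0.2,-0.2,2],"jaw": 0.8,"twist": [0,0,0]},
    {"translation": [0,0,3],"jaw": 0.8,"twist": [0,0,0]},
    {"translation": [0,0,2],"jaw": 0.8,"twist": [0,0,0]},
    {"translation": [0,0,1],"jaw": 0.8,"twist": [0,0,0]},
    {"translation": [0,0,0.4],"jaw": 0.8,"twist": [0,0,0]},
    {"translation": [0,0,0],"jaw": 0.8,"twist": [0,0,0]},
    {"translation": [0,0,0.1],"jaw": 0.8,"twist": [0,0,0]},
    {"translation": [0,0,0],"jaw": 0.8,"twist": [0,0,0]}
  ]
}}

```text
t: 25.9
tcp_pos: [0.4409, -0.316, 0.0093]
eef_rot: [2.072, 2.36, 0.0]
ft_force: [-0.3, -0.5, -0.7]
grip_width: 0.0147
gripper_force: 25.0
```

Request:
{"api": "apply_moves", "payload": {
  "motion": [
    {"translation": [0,0,0],"jaw": 3,"twist": [0,0,0]},
    {"translation": [0,0,0],"jaw": 3,"twist": [0,0,0]},
    {"translation": [0,0,0],"jaw": 3,"twist": [0,0,0]},
    {"translation": [0,0,-2],"jaw": 3,"twist": [0,0,0]},
    {"translation": [0,0,-4],"jaw": 5,"twist": [0,0,0]},
    {"translation": [0,0,-4],"jaw": 6.5,"twist": [0,0,-0.12]},
    {"translation": [0,0,-2],"jaw": 6.5,"twist": [0,0,-0.08]},
    {"translation": [0,0,0],"jaw": 6.5,"twist": [0,0,0]},
    {"translation": [0,0,0],"jaw": 6.5,"twist": [0,0,0]}
  ]
}}

```text
t: 26.8
tcp_pos: [0.44, -0.3159, 0.1285]
eef_rot: [1.828, 2.554, -0.0]
ft_force: [-0.1, 0.2, -0.7]
grip_width: 0.064
gripper_force: 0.0
```

```bash
python3 - <<'E'
from h import *
from cell import bot,vision
go(bot.sense(),.4702,-.1179,19.0)
E
```

```text
t26.8 tcp [ 0.44   -0.3159  0.1285] twist z -0.003 shift cm [17.74  9.3 ] tilt 0.02 q7 0.57 w 0.0640
```

Request:
{"api": "apply_moves", "payload": {
  "motion": [
    {"translation": [2,1,0],"jaw": 6.5,"twist": [0,0,0]},
    {"translation": [3.4,1.8,0],"jaw": 6.5,"twist": [0,0,0]},
    {"translation": [3.8,2,0],"jaw": 6.5,"twist": [0,0,0]},
    {"translation": [3.8,2,0],"jaw": 6.5,"twist": [0,0,0]},
    {"translation": [2.6,1.4,0],"jaw": 6.5,"twist": [0,0,0]},
    {"translation": [1.4,0.7,0],"jaw": 6.5,"twist": [0,0,0]},
    {"translation": [0.7,0.4,0],"jaw": 6.5,"twist": [0,0,0]},
    {"translation": [0,0,0],"jaw": 6.5,"twist": [0,0,0]},
    {"translation": [0,0,0],"jaw": 6.5,"twist": [0,0,0]},
    {"translation": [0,0,0],"jaw": 6.5,"twist": [0,0,0]}
  ]
}}

```text
t: 27.8
tcp_pos: [0.4705, -0.1195, 0.1281]
eef_rot: [-1.829, -2.554, 0.001]
ft_force: [0.1, 0.1, -0.6]
grip_width: 0.0651
gripper_force: 0.0
```

```bash
python3 - <<'E'
from h import *
from cell import bot,vision
p=vision.read_camera('wrist'); cv2.imwrite('pics/w6.png',p['img'])
hsv=cv2.cvtColor(p['img'],cv2.COLOR_BGR2HSV).astype(int);I=p['img'].astype(int)
m=(I[...,2]-I[...,1]>35)&(I[...,2]>110)&(I[...,0]>I[...,1]); m[262:]=0
m=biggest(m); c=cloud(p,m); print('z',np.percentile(c[:,2],[5,50,95]))
zz=np.zeros(m.shape,bool); v,u=np.nonzero(m&(p['z_map']>0)); zz[v,u]=c[:,2]>.042
print('brick top',rect(p,biggest(zz),.05))
for d in vision.tip_of('foam_brick',p)[:2]: print(d['conf'],d['at'],proj(p,d['at'],0.0))
go(bot.sense(),.4702,-.1179,19.0)
q=vision.read_camera('top'); cv2.imwrite('pics/t6.png',q['img']); np.savez('pics/t6.npz',**q)
E
```

```text
z [0.04935839 0.05049267 0.05159932]
brick top (array([ 470.2, -120.3], dtype=float32), np.float32(88.2), np.float32(33.3), np.float32(-71.2))
0.82 [257.5, 183.5] [[ 0.47177298 -0.12146586  0.        ]]
t27.9 tcp [ 0.4707 -0.1193  0.1283] twist z -0.004 shift cm [0.15 0.  ] tilt 0.02 q7 0.19 w 0.0649
```

View pics/w6.png

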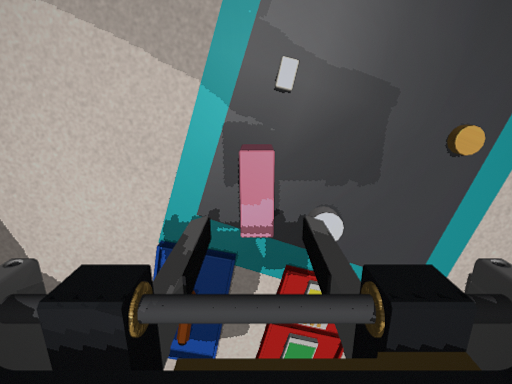

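Request:
{"api": "apply_moves", "payload": {
  "grip_force": 15,
  "motion": [
    {"translation": [-0.1,0,2],"twist": [0,0,0],"jaw": 6},
    {"translation": [0,0,3],"twist": [0,0,0],"jaw": 6},
    {"translation": [0,0,3],"twist": [0,0,0],"jaw": 6},
    {"translation": [0,0,1.5],"twist": [0,0,0],"jaw": 6},
    {"translation": [0,0,0.4],"twist": [0,0,0],"jaw": 6},
    {"translation": [0,0,0],"twist": [0,0,0],"jaw": 6},
    {"translation": [0,0,0],"twist": [0,0,0],"jaw": 6},
    {"translation": [0,0,0],"twist": [0,0,0],"jaw": 6}
  ]
}}

```text
t: 28.75
tcp_pos: [0.472, -0.1194, 0.0304]
eef_rot: [1.826, 2.554, 0.001]
ft_force: [0.2, 0.1, 0.6]
grip_width: 0.06
gripper_force: 0.0
```

Request:
{"api": "apply_moves", "payload": {
  "motion": [
    {"translation": [0,0,0],"twist": [0,0,0],"jaw": 2.6},
    {"translation": [0,0,0],"twist": [0,0,0],"jaw": 2.6},
    {"translation": [0,0,0],"twist": [0,0,0],"jaw": 2.6},
    {"translation": [0,0,0],"twist": [0,0,0],"jaw": 2.6},
    {"translation": [0,0,0],"twist": [0,0,0],"jaw": 2.6},
    {"translation": [0,0,0],"twist": [0,0,0],"jaw": 2.6}
  ]
}}

```text
t: 29.35
tcp_pos: [0.4713, -0.1191, 0.0297]
eef_rot: [1.826, 2.556, -0.0]
ft_force: [0.1, 1.1, 3.1]
grip_width: 0.0337
gripper_force: 15.0
```

```bash
python3 - <<'E'
from h import *
p=dict(np.load('pics/top0.npz')); q=dict(np.load('pics/t6.npz'))
im=((p['img'].astype(int)+q['img'])//2).astype(np.uint8)
hsv=cv2.cvtColor(im,cv2.COLOR_BGR2HSV).astype(int); I=im.astype(int)
w=np.zeros(I.shape[:2],bool); w[138:205,80:165]=1
br=w&(hsv[...,1]>75)&(hsv[...,0]<25)&(I[...,2]>75)
print('brown',rect(p,biggest(br),.028))
pk=w&(I[...,2]-I[...,1]>18)&(I[...,0]>I[...,1]+3)&(I[...,2]>150)
n,l,s,c=cv2.connectedComponentsWithStats(pk.astype(np.uint8))
for i in range(1,n):
    if s[i,4]>30: print('pink',s[i],rect(p,l==i,.026))
sc=w&(I[...,0]>I[...,2]+10)&(I.max(2)<150); print('screen',rect(p,biggest(sc),.023))
cv2.imwrite('pics/car.png',cv2.resize(q['img'][138:208,80:165],None,fx=8,fy=8,interpolation=cv2.INTER_CUBIC))
# height map: rim cells
c=cloud(q,w); 
print(np.array([proj(p,[[80,138],[165,205]],.028)]))
E
```

```text
brown (array([606. , 326.4], dtype=float32), np.float32(164.7), np.float32(131.6), np.float32(89.6))
pink [143 177  11  19 199] (array([570.7, 261.5], dtype=float32), np.float32(43.5), np.float32(23.7), np.float32(0.1))
pink [ 88 178  11  19 197] (array([571.6, 391.5], dtype=float32), np.float32(43.8), np.float32(23.7), np.float32(0.9))
screen (array([629.3, 328. ], dtype=float32), np.float32(141.3), np.float32(68.9), np.float32(89.8))
[[[0.69040279 0.42399004 0.028     ]
  [0.52433518 0.2209832  0.028     ]]]
```

View pics/car.png

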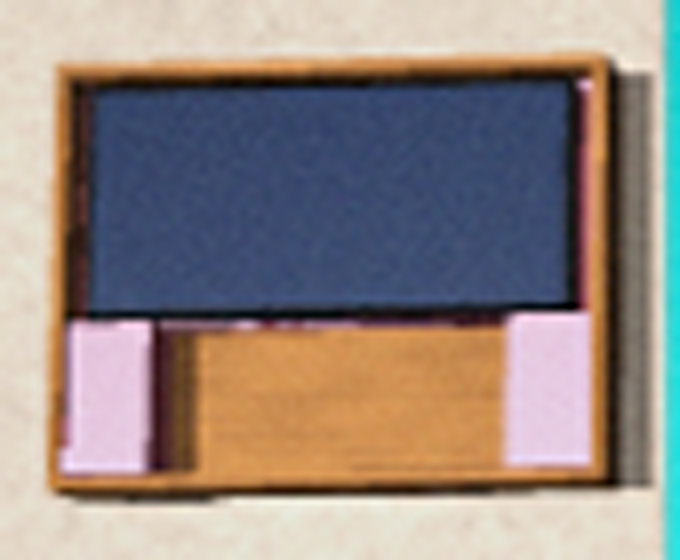

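Request:
{"api": "apply_moves", "payload": {
  "motion": [
    {"translation": [0,0,-2],"twist": [0,0,0],"jaw": 2.6},
    {"translation": [0,0,-3],"twist": [0,0,0],"jaw": 2.6},
    {"translation": [0,0,-3],"twist": [0,0,0],"jaw": 2.6},
    {"translation": [0,0,-1],"twist": [0,0,0.12],"jaw": 2.6},
    {"translation": [0,0,0],"twist": [0,0,0.12],"jaw": 2.6},
    {"translation": [0,0,0],"twist": [0,0,0.1],"jaw": 2.6},
    {"translation": [0,0,0],"twist": [0,0,0],"jaw": 2.6},
    {"translation": [0,0,0],"twist": [0,0,0],"jaw": 2.6}
  ]
}}

```text
t: 30.15
tcp_pos: [0.4711, -0.1189, 0.1193]
eef_rot: [-2.229, -2.213, 0.0]
ft_force: [0.4, -0.0, -1.0]
grip_width: 0.034
gripper_force: 15.0
```

```bash
python3 - <<'E'
from h import *
from cell import bot,vision
go(bot.sense(),.571,.3265,-0.3)
E
```

```text
t30.1 tcp [ 0.4711 -0.1189  0.1193] twist z -0.002 shift cm [44.59  9.76] tilt 0.02 q7 -0.08 w 0.0340
```

Request:
{"api": "apply_moves", "payload": {
  "motion": [
    {"translation": [2,0.4,0],"jaw": 2.6,"twist": [0,0,0]},
    {"translation": [3.4,0.7,0],"jaw": 2.6,"twist": [0,0,0]},
    {"translation": [3.8,0.8,0],"jaw": 2.6,"twist": [0,0,0]},
    {"translation": [3.8,0.8,0],"jaw": 2.6,"twist": [0,0,0]},
    {"translation": [3.8,0.8,0],"jaw": 2.6,"twist": [0,0,0]},
    {"translation": [3.8,0.8,0],"jaw": 2.6,"twist": [0,0,0]},
    {"translation": [3.8,0.8,0],"jaw": 2.6,"twist": [0,0,0]},
    {"translation": [3.8,0.9,0],"jaw": 2.6,"twist": [0,0,0]},
    {"translation": [3.8,0.9,0],"jaw": 2.6,"twist": [0,0,0]},
    {"translation": [3.8,0.9,0],"jaw": 2.6,"twist": [0,0,0]}
  ]
}}

```text
t: 31.15
tcp_pos: [0.5528, 0.2396, 0.1191]
eef_rot: [-2.23, -2.213, 0.001]
ft_force: [1.3, -0.1, -0.2]
grip_width: 0.034
gripper_force: 15.0
```

Request:
{"api": "apply_moves", "payload": {
  "motion": [
    {"translation": [3.8,0.9,0],"jaw": 2.6,"twist": [0,0,0]},
    {"translation": [2.8,0.6,0],"jaw": 2.6,"twist": [0,0,0]},
    {"translation": [1.5,0.3,0],"jaw": 2.6,"twist": [0,0,0]},
    {"translation": [0.7,0.2,0],"jaw": 2.6,"twist": [0,0,0]},
    {"translation": [0,0,0],"jaw": 2.6,"twist": [0,0,0]},
    {"translation": [0,0,0],"jaw": 2.6,"twist": [0,0,0]},
    {"translation": [0,0,0],"jaw": 2.6,"twist": [0,0,0]}
  ]
}}

```text
t: 31.85
tcp_pos: [0.5739, 0.324, 0.1194]
eef_rot: [2.234, 2.208, -0.002]
ft_force: [0.0, -0.6, 0.9]
grip_width: 0.0341
gripper_force: 15.0
```

```bash
python3 - <<'E'
from h import *
from cell import bot,vision
p=vision.read_camera('wrist'); cv2.imwrite('pics/w7.png',p['img']); np.savez('pics/w7.npz',**p)
go(bot.sense(),.571,.3265,-0.3)
E
```

```text
t31.9 tcp [0.5739 0.3243 0.1195] twist z -0.006 shift cm [ 0.22 -0.3 ] tilt 0.05 q7 -0.74 w 0.0339
```

View pics/w7.png

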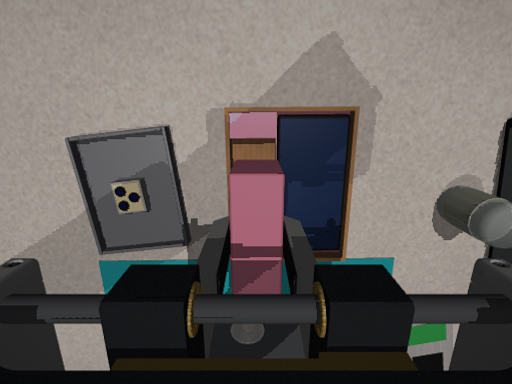

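```bash
python3 - <<'E'
from h import *
p=dict(np.load('pics/w7.npz'));I=p['img'].astype(int)
print('pink far z.026\n',proj(p,[[230,125],[277.5,125],[230,138],[277,138]],.026).round(4))
print('rim outer\n',proj(p,[[225,109],[357.5,108]],.028).round(4))
m=(I[...,2]-I[...,1]>35)&(I[...,0]>I[...,1]); m[:166]=0;m[232:]=0
m=biggest(m); c=cloud(p,m);print('top z',np.median(c[:,2]))
for r in (180,200,215):
    u=np.nonzero(m[r])[0]; print(r,proj(p,[[u[0]-.5,r],[u[-1]+.5,r]],np.median(c[:,2])).round(4)[:,:2].tolist())
for r in (122,132):
    print(r,I[r,222:284:1,1].tolist())
E
```

```text
pink far z.026
 [[0.5488 0.3897 0.026 ]
 [0.5948 0.3891 0.026 ]
 [0.5483 0.3773 0.026 ]
 [0.5944 0.3767 0.026 ]]
rim outer
 [[0.5448 0.4046 0.028 ]
 [0.6702 0.404  0.028 ]]
top z 0.14009846577825646
180 [[0.5574, 0.3635], [0.5908, 0.3631]]
200 [[0.5569, 0.3509], [0.5904, 0.3505]]
215 [[0.5571, 0.3411], [0.5906, 0.3407]]
122 [130, 128, 117, 82, 85, 90, 79, 78, 150, 139, 113, 113, 114, 114, 115, 116, 115, 116, 115, 116, 116, 117, 116, 116, 117, 117, 117, 116, 117, 116, 116, 117, 117, 116, 117, 116, 117, 117, 117, 117, 116, 117, 116, 116, 116, 116, 117, 116, 116, 115, 117, 117, 116, 119, 109, 22, 10, 22, 37, 48, 46, 46]
132 [131, 133, 129, 91, 82, 83, 80, 79, 115, 113, 113, 112, 112, 111, 113, 113, 112, 112, 112, 113, 113, 112, 112, 113, 113, 113, 114, 114, 113, 112, 113, 113, 112, 114, 113, 113, 113, 113, 114, 113, 114, 113, 114, 114, 114, 114, 114, 113, 114, 113, 114, 113, 113, 116, 106, 0, 11, 26, 40, 45, 42, 44]
```

Request:
{"api": "apply_moves", "payload": {
  "motion": [
    {"translation": [0.1,-0.3,1],"jaw": 2.6,"twist": [0,0,-0.006]},
    {"translation": [0,0,2],"jaw": 2.6,"twist": [0,0,0]},
    {"translation": [0,0,1.5],"jaw": 2.6,"twist": [0,0,0]},
    {"translation": [0,0,0.5],"jaw": 2.6,"twist": [0,0,0]},
    {"translation": [0,0,0],"jaw": 2.6,"twist": [0,0,0]},
    {"translation": [0,0,0],"jaw": 2.6,"twist": [0,0,0]},
    {"translation": [0,0,0],"jaw": 2.6,"twist": [0,0,0]}
  ]
}}

```text
t: 32.6
tcp_pos: [0.5713, 0.3273, 0.0703]
eef_rot: [2.226, 2.217, 0.002]
ft_force: [-0.3, 0.2, -1.5]
grip_width: 0.0336
gripper_force: 15.0
```

```bash
python3 - <<'E'
from h import *
from cell import bot,vision
go(bot.sense(),.5712,.3252,-0.3)
E
```

```text
t32.6 tcp [0.5713 0.3273 0.0703] twist z 0.001 shift cm [-0.21 -0.01] tilt 0.09 q7 -0.75 w 0.0336
```

Lower slowly: bottom currently at about 0.041, floor at 0.004.

Request:
{"api": "apply_moves", "payload": {
  "motion": [
    {"translation": [-0.2,0,0.5],"jaw": 2.6,"twist": [0,0,0]},
    {"translation": [0,0,0.8],"jaw": 2.6,"twist": [0,0,0]},
    {"translation": [0,0,0.8],"jaw": 2.6,"twist": [0,0,0]},
    {"translation": [0,0,0.6],"jaw": 2.6,"twist": [0,0,0]},
    {"translation": [0,0,0.5],"jaw": 2.6,"twist": [0,0,0]},
    {"translation": [0,0,0.3],"jaw": 2.6,"twist": [0,0,0]},
    {"translation": [0,0,0],"jaw": 2.6,"twist": [0,0,0]},
    {"translation": [0,0,0],"jaw": 2.6,"twist": [0,0,0]}
  ]
}}

```text
t: 33.4
tcp_pos: [0.5708, 0.3251, 0.0345]
eef_rot: [2.226, 2.217, 0.0]
ft_force: [0.1, -0.9, -1.4]
grip_width: 0.0336
gripper_force: 15.0
```

Request:
{"api": "apply_moves", "payload": {
  "motion": [
    {"translation": [0,0,0.1],"jaw": 2.6,"twist": [0,0,0]},
    {"translation": [0,0,0],"jaw": 2.6,"twist": [0,0,0]},
    {"translation": [0,0,0],"jaw": 2.6,"twist": [0,0,0]}
  ]
}}

```text
t: 33.7
tcp_pos: [0.5709, 0.3251, 0.0337]
eef_rot: [2.226, 2.217, 0.001]
ft_force: [-1.1, -0.3, 0.4]
grip_width: 0.0343
gripper_force: 15.0
```

Request:
{"api": "apply_moves", "payload": {
  "motion": [
    {"translation": [0,0,0],"jaw": 4.5,"twist": [0,0,0]},
    {"translation": [0,0,0],"jaw": 4.5,"twist": [0,0,0]},
    {"translation": [0,0,0],"jaw": 4.5,"twist": [0,0,0]},
    {"translation": [0,0,0],"jaw": 4.5,"twist": [0,0,0]},
    {"translation": [0,0,-2],"jaw": 4.5,"twist": [0,0,0]},
    {"translation": [0,0,-3],"jaw": 4.5,"twist": [0,0,0]},
    {"translation": [0,0,-4],"jaw": 4.5,"twist": [0,0,0]},
    {"translation": [-4,-2,-3],"jaw": 4.5,"twist": [0,0,0]},
    {"translation": [-4,-2,-1],"jaw": 4.5,"twist": [0,0,0]}
  ]
}}

```text
t: 34.6
tcp_pos: [0.5332, 0.2496, 0.1643]
eef_rot: [2.222, 2.218, 0.01]
ft_force: [0.8, -1.1, 0.0]
grip_width: 0.045
gripper_force: 0.0
```

Request:
{"api": "apply_moves", "payload": {
  "motion": [
    {"translation": [-4,-1,0],"jaw": 4.5,"twist": [0,0,0]},
    {"translation": [-4,0,0],"jaw": 4.5,"twist": [0,0,0]},
    {"translation": [-4,0,0],"jaw": 4.5,"twist": [0,0,0]},
    {"translation": [-4,0,0],"jaw": 4.5,"twist": [0,0,0]},
    {"translation": [-4,0,0],"jaw": 4.5,"twist": [0,0,0]},
    {"translation": [0,0,0],"jaw": 4.5,"twist": [0,0,0]},
    {"translation": [0,0,0],"jaw": 4.5,"twist": [0,0,0]},
    {"translation": [0,0,0],"jaw": 4.5,"twist": [0,0,0]}
  ]
}}

```text
t: 35.4
tcp_pos: [0.5211, 0.0494, 0.1615]
eef_rot: [-2.224, -2.218, -0.002]
ft_force: [-0.4, -0.2, -0.1]
grip_width: 0.0452
gripper_force: 0.0
```

```bash
python3 - <<'E'
from h import *
from cell import bot,vision
q=vision.read_camera('top'); I=q['img'].astype(int)
cv2.imwrite('pics/t8.png',cv2.resize(q['img'][120:280,70:440],None,fx=2.16,fy=2.16,interpolation=cv2.INTER_CUBIC))
s=vision.read_camera('side'); cv2.imwrite('pics/s8.png',s['img'])
w=np.zeros(I.shape[:2],bool); w[138:205,80:165]=1
v,u=np.nonzero(w&(q['z_map']>0)); c=cloud(q,w); t=c[:,2]>.042
m=np.zeros_like(w); m[v[t],u[t]]=1
print('brick',rect(q,biggest(m),.054),'top z',np.percentile(c[t,2],[5,25,50,75,95]).round(4))
sc=w&(I[...,0]>I[...,2]+10)&(I.max(2)<150); print('screen',rect(q,biggest(sc),.023))
E
```

```text
brick (array([569.4, 323.2], dtype=float32), np.float32(91.0), np.float32(34.9), np.float32(88.6)) top z [0.0495 0.0523 0.0538 0.0552 0.0572]
screen (array([629.4, 328. ], dtype=float32), np.float32(141.2), np.float32(69.1), np.float32(90.0))
```

View pics/t8.png

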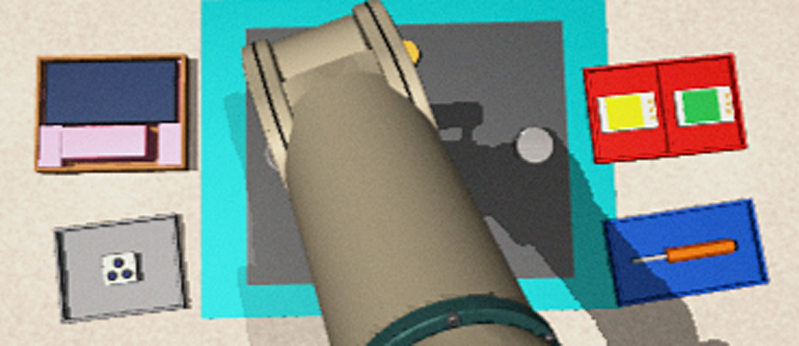

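View pics/s8.png

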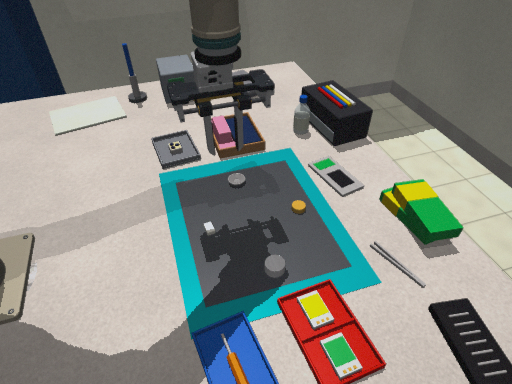

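The pictures show both batteries in separate red bays, the camera module lenses up in the grey tray and the driver flat in the blue one. The brick is in its slot with its top at 54 mm, and the phone has not moved.

```bash
python3 -c "
from cell import bot
print(bot.finish_job())"
```

```text
the job is handed in; nothing more can be done
None
```

The job is handed in at about 35 s: both batteries, the camera module and the screwdriver are in their trays, the brick is seated on the box floor, and the phone measured within 0.1 mm of where it started.

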